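# Turn the springs tin lid-down on its sloping rest

### The job

Of the two flat tins on the sloping rests, one still lies lid up: turn it over and lay it back lid down on the same rest, where it was, flat on the rails and against the ledge (lid down is the refill signal here). The lid is loose on its hinge, so pinch lid and base together and keep the lid shut the whole time. Leave the other tin, which is already lid down, where it is.

Things in the scene. Friction and masses are not known exactly. Their poses are not given: they have to be found in the camera images.
- tin_middle (a point): Middle of the flat green tin that lies lid up (pale label on the lid): 71 mm along x, 89 along y, 22 thick along z, 0.1 to 0.2 kg. Turns with the tin: x from front lip to hinge side, y along the hinge, z out through the lid. At the start x points ahead and down at 45 degrees (hinge at the low end), z ahead and up. A half turn about x brings this point back to the same place.
- springs_tin_lid (a joint): Opening of that tin's lid, rad: 0 shut, up to 1.92. No catch and a nearly free hinge: it falls open when the tin is upside down and not pinched from lid to underside.
- rest: Fixed stand under that tin: 120 x 96 mm foot, two rails with 55 mm clear between, open to the robot, for a finger under the tin; they slope down away from the robot at 45 degrees to a ledge 19 mm high. Origin: centre of the foot's underside; x level, the way the slope falls; z up. A seated tin's middle is 88 mm above the origin.
- turned_tin: The other tin, same kind and size, already lid down on an identical rest 0.13 m or more to one side. Leave it. Origin: centre of its underside, which faces up and ahead; z points into the tin; x down the slope.
Mind the look-alikes: they are no part of the job. Leave any green look-alike of the rest alone.

How it is judged (in metres and radians):
At the end, for the whole second after the job is handed in: The tin lies lid down on the slope of its own rest (its lid facing 45 degrees below level, within 10), its middle within 18 mm of where it started and its long side across the slope within 11 degrees, lid shut within 0.1 rad, at rest and let go; the other tin is within 15 mm of its place (angle between tin_middle's own z axis and vertical between 2.18 and 2.54 rad and distance of tin_middle from where it was at the start of the episode below 0.018 m and angle between the y axis of tin_middle and the y axis of rest, either way round below 0.2 rad and value of joint springs_tin_lid below 0.1 rad and linear speed of springs_tin below 0.02 m/s and distance of turned_tin from where it was at the start of the episode below 0.015 m); the robot touches nothing.
It fails at once if the lid of the tin came open (more than 0.25 rad) (value of joint springs_tin_lid above 0.25 rad).
It fails at once if the other tin was pushed off its place (more than 20 mm) (distance of turned_tin from where it was at the start of the episode above 0.02 m).
It also fails if it takes over 45 s, if anything falls off the work surface, if the arm or the gripper's body presses on something with over 40 N, if the wrist force passes 120 N, or if a joint passes its speed limit or range.

### The arm

A 6-joint arm with a two-finger parallel gripper is mounted at the origin on a cart in front of the work surface, level with it; the furniture and walls round the work are solid. World frame = base frame: x ahead of the robot, y to its left, z up, the work surface at z = 0. Lengths are in mm, angles in rad, forces in N, time in s.
With the tool pointing down it reaches from about 275 to 1000 mm from the base axis. Payload 8.4 kg.
Tool frame: the origin (TCP) lies at the very end of the fingers, on their centre line; the grasp point (between the pads) lies 19 mm behind it (r.tcp_to_grasp is the distance from the TCP to the grasp point, in mm); z points along the fingers, y is the line along which they close (so a half turn about z gives the same grasp; the last joint's range is limited). The gripper opens to 85 mm and grips with 20 to 120 N. Pads are 22 mm wide; open, the fingers measure 114 mm over their backs; the gripper's body (76 mm by 85 mm) begins 54 mm behind the grasp point. The pads swing forward as they close: fully open they stand 13 mm farther back than shut.
Start: joints at [1.14, 0.353, 1.633, -0, 1.155, -0.002], TCP at [259.861, 568.419, 231.281] pointing down, gripper open.
Joint ranges: [-2.63, 2.63], [-0.92, 2.1], [0.06, 2.66], [-1.3, 4.44], [0, 2.69], [-3.02, 3.02]. Speed limits (rad/s): [2.22, 2.22, 2.79, 3.14, 3.14, 3.14].

### API

Orientations are given as [roll, pitch, yaw] about the fixed x, y, z axes, in that order (R = Rz(yaw) Ry(pitch) Rx(roll)).
In Python, from rig import r gives the robot as it stands. The module is installed in compiled form; this text tells all that it offers.
- The arm moves only by the tool play_rows, never from a script. Its argument "rows" is a list of rows, each an object with "dp": the shift along the tool's x, y, z in units of 40 mm (1.0 is 40 mm), a list of three; "turn": the turn, a rotation vector about the tool's x, y, z in units of 6 degrees (1.0 is 6 degrees), a list of three; "fingers": the closure, from 0 (fully open) to 1 (shut). In form: [{"dp": [tx, ty, tz], "turn": [wx, wy, wz], "fingers": fingers}, ...]. A call has 1 to 5 rows; each row shifts and turns the commanded pose from where the row before left it, along the tool's axes as they then stand; what a row does not reach is not made up. A row lasts 1/12 s, in which the tool goes at most 41.7 mm and 7.16 degrees, less where a joint would pass 70% of its speed; a pose out of reach is approached as far as the arm can. A call is refused whole if a number of a shift passes 1 or a number of a turn 1, either way. A call with a gripper value outside its range is refused whole. The fingers move at their own pace and stop on an object; "force" is the grip in N (left out, the last holds). Time passes only in rows, so rows that do not move let the fingers close. It gives the time, the measured TCP pose, the force, the opening and the grip force at its end, in the units of the state.
- r.sense(): the state, without advancing time (a new reading comes with each control period).
- r.grab_frame(name): name is "side" or "top" or "wrist"; returns a dict with "pixels" (384x512x3 uint8, red, green, blue), "fx", "fy", "cx", "cy" (pixels), "dist" ([k1, k2, p1, p2, k3] as OpenCV has them; the pictures are not rectified), "pose" (4x4, takes a point from camera to world coordinates). Camera axes: x right, y down, z forward; pixel columns grow to the right and rows downward; lengths in mm; the calibration is good to about 2 mm. A picture is of the moment at which its call begins. There is no depth.
- r.sign_off(): hands the job in; it is judged then, once.
The state is a dict: "clock": time; "qpos": joint angles; "qvel": joint speeds; "joint_efforts": joint torques, N m; "eef_pos": TCP position; "tcp_rot": TCP orientation; "contact_force": force on the tool from outside, world axes, zero at the start; "wrist_torque": the same for the moment, N m; "opening": opening from 0.0 (shut) to 1.0 (fully open); "grasp_force": force on a finger pad.
Only numpy, scipy, OpenCV 4.12 (cv2) and the standard library are available. Lean on these libraries where they do the work, as an engineer would, in place of code of your own. Each camera call takes 0.05 s, during which the arm holds its last target. There are 200 camera calls.

## Working session

There is one attempt and no reset: what is moved stays moved. The work goes in short steps, Python scripts to look and compute and a tool call to move; the robot and the scene stay as the last step left them, time stands still between calls to the robot, and variables do not carry over. Pictures are saved under pics/ and viewed, at most 10 in all, crops included, and the job is handed in when it is done.

Besides the shell and the picture viewer there is one more tool, called as name(argument=value, ...), one argument or row to a line, values as JSON. play_rows: Moves the arm, as the interface text tells. Its arguments: {"type":"object","properties":{"rows":{"type":"array"},"force":{"type":"number"}},"required":["rows"]}

```bash
mkdir -p pics; python3 - <<'E'
from rig import r
import cv2,numpy as np
fs=[r.grab_frame(n) for n in("top","side","wrist")]
for n,f in zip(("top","side","wrist"),fs):
    cv2.imwrite(f"pics/{n}0.png",f["pixels"][:,:,::-1]); print(n,f["fx"],f["cx"],f["cy"],f["dist"],np.round(f["pose"],3).tolist())
print(r.sense(),r.tcp_to_grasp)
E
```

```text
top 484.1509170970711 249.75665320678885 199.6735756966417 [-0.16123303  0.          0.          0.          0.        ] [[-0.011, -0.986, 0.165, 397.898], [-1.0, 0.011, 0.0, -103.445], [-0.002, -0.165, -0.986, 1425.344], [0.0, 0.0, 0.0, 1.0]]
side 376.76495677398407 253.07288658307684 186.52808240488312 [-0.12600792  0.          0.          0.          0.        ] [[0.999, -0.032, 0.013, 615.403], [-0.029, -0.542, 0.84, -1042.157], [-0.02, -0.84, -0.542, 706.51], [0.0, 0.0, 0.0, 1.0]]
wrist 272.95511999463037 254.7236587053689 192.27939103267212 [0.02228292 0.         0.         0.         0.        ] [[0.416, 0.872, 0.259, 194.87], [0.909, -0.399, -0.119, 597.134], [-0.0, 0.285, -0.958, 373.415], [0.0, 0.0, 0.0, 1.0]]
{'clock': 0.15, 'qpos': array([ 1.13962182e+00,  3.53528553e-01,  1.63396743e+00,  2.79761904e-05,
        1.15521244e+00, -2.41050572e-03]), 'qvel': array([-0.00103377, -0.00225481, -0.00317361,  0.00017579,  0.00032734,
        0.00042614]), 'joint_efforts': array([ 1.23298942e-03, -6.05632067e+01, -3.42340708e+01,  6.67484142e-05,
        5.96550701e-03,  9.76783394e-05]), 'eef_pos': array([259.68379185, 568.08684716, 230.70771077]), 'tcp_rot': array([-3.14047695e+00, -2.82717435e-05,  2.71281733e+00]), 'contact_force': array([-0.72053252,  0.23623294,  0.49768591]), 'wrist_torque': array([-0.00637145, -0.01322923,  0.03445615]), 'grasp_force': 0.0, 'opening': 1.0060351714698796} 18.700000000000003
```

View pics/top0.png

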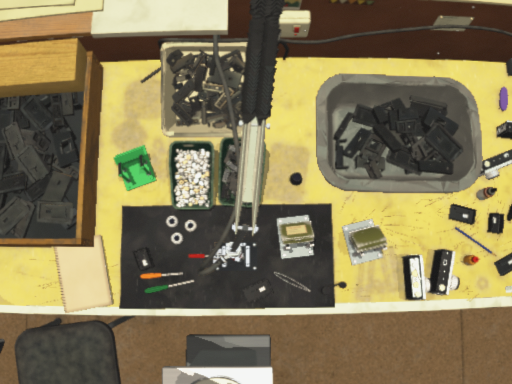

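View pics/side0.png

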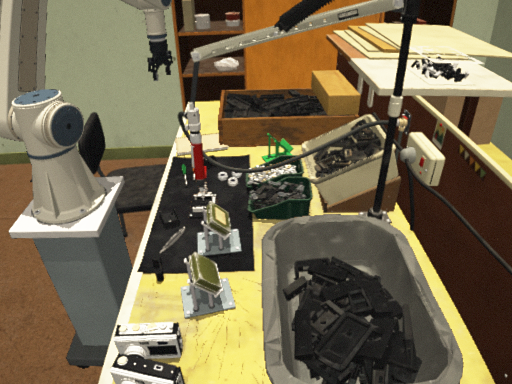

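```bash
python3 - <<'E'
import cv2,numpy as np
a=cv2.imread("pics/top0.png")[200:280,215:405]; b=cv2.imread("pics/side0.png")[130:330,140:280]
a=cv2.resize(a,None,fx=4,fy=4,interpolation=2)[:, :760]; 
cv2.imwrite("pics/c1.png",a); b=cv2.resize(b,None,fx=3,fy=3,interpolation=2);cv2.imwrite("pics/c2.png",b)
E
```

```text
(no output)
```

View pics/c1.png

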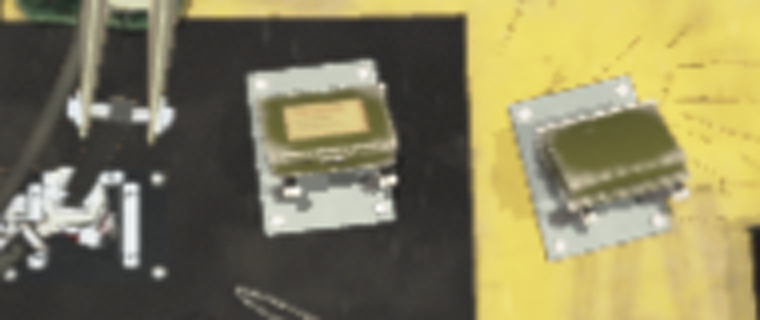

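View pics/c2.png

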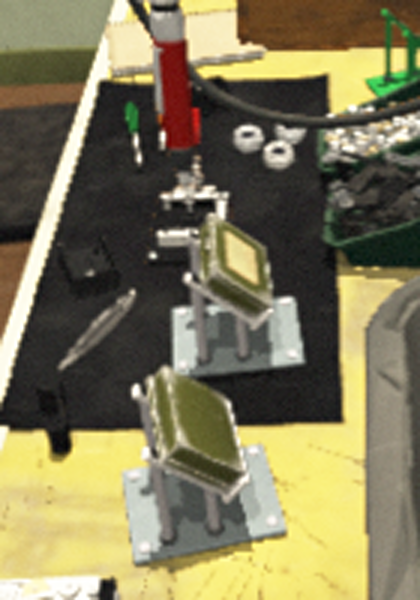

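Two candidates: top (296,237) / side (216,218) has the pale label, so it is lid up and it is the target. Top (365,240) / side (205,272) is plain green, so it is already turned. The green frame at top (135,168) is a look-alike of the rest. The crops confirm all of this. In both rests the slope falls away from the robot, with the lamp head about 50 px to the left of the target.

```bash
cat > h.py <<'E'
import cv2,numpy as np
from rig import r
def K(f): return np.array([[f["fx"],0,f["cx"]],[0,f["fy"],f["cy"]],[0,0,1.]])
def rays(f,px):
    u=cv2.undistortPoints(np.array(px,float).reshape(-1,1,2),K(f),np.array(f["dist"])).reshape(-1,2)
    d=np.c_[u,np.ones(len(u))]@f["pose"][:3,:3].T
    return f["pose"][:3,3],d/np.linalg.norm(d,axis=1)[:,None]
def plane(f,px,z):
    o,d=rays(f,px); return o+d*((z-o[2])/d[:,2])[:,None]
def tri(fa,pa,fb,pb):
    oa,da=rays(fa,pa);ob,db=rays(fb,pb);out=[]
    for a,b in zip(da,db):
        s=np.linalg.lstsq(np.c_[a,-b],ob-oa,rcond=None)[0]
        p,q=oa+s[0]*a,ob+s[1]*b; out.append(np.r_[(p+q)/2,np.linalg.norm(p-q)])
    return np.array(out)
def big(f,lo,hi,box):
    x0,y0,x1,y1=box; h=cv2.cvtColor(f["pixels"],cv2.COLOR_RGB2HSV)
    m=cv2.inRange(h,np.array(lo),np.array(hi)); z=np.zeros_like(m); z[y0:y1,x0:x1]=m[y0:y1,x0:x1]
    c=max(cv2.findContours(z,0,1)[0],key=cv2.contourArea); M=cv2.moments(c)
    return c,(M["m10"]/M["m00"],M["m01"]/M["m00"]),cv2.contourArea(c)
E
python3 - <<'E'
from h import *
t=r.grab_frame("top");s=r.grab_frame("side")
for f,b,pt in((t,(280,215,315,260),(297,230)),(s,(200,198,235,240),(216,214))):
    h=cv2.cvtColor(f["pixels"],cv2.COLOR_RGB2HSV)
    print(h[pt[1],pt[0]], [h[pt[1]+d,pt[0]].tolist() for d in range(-10,18,2)])
# foot corners clicked from crop1 (scale4, off 215,200), foot top z~6
c=np.array([[250,75],[372,62],[395,220],[267,235]])/4.+[215,200]
c2=np.array([[510,108],[628,76],[668,235],[553,260]])/4.+[215,200]
print(plane(t,c,6).round(0),plane(t,c2,6).round(0))
# lamp head
la=np.array([[85,130],[155,135],[120,108]])/4.+[215,200]
# label corners: top crop and side crop (scale3 off 140,130)
a=np.array([[283,104],[362,97],[370,133],[290,140]])/4.+[215,200]
b=np.array([[207,232],[237,240],[262,297],[226,285]])/3.+[140,130]
print(tri(t,a[[0,1,2,3]],s,b[[0,0,0,0]]).round(0))
print(tri(t,[a.mean(0)],s,[b.mean(0)]).round(1))
E
```

```text
[ 23  97 216] [[39, 16, 203], [30, 32, 166], [27, 116, 103], [22, 104, 208], [23, 99, 218], [23, 97, 216], [23, 99, 219], [26, 115, 126], [28, 100, 123], [25, 73, 144], [25, 71, 107], [26, 81, 133], [47, 18, 101], [42, 19, 136]]
[ 24  91 239] [[24, 83, 105], [28, 132, 114], [23, 94, 241], [24, 90, 239], [24, 92, 238], [24, 91, 239], [24, 100, 229], [21, 100, 224], [27, 137, 104], [26, 71, 159], [23, 81, 101], [29, 96, 64], [28, 144, 55], [27, 64, 92]]
[[ 577. -184.    6.]
 [ 586. -275.    6.]
 [ 469. -289.    6.]
 [ 459. -195.    6.]] [[ 550. -377.    6.]
 [ 573. -467.    6.]
 [ 454. -492.    6.]
 [ 437. -405.    6.]]
[[ 526. -204.  107.   38.]
 [ 529. -254.  142.   31.]
 [ 517. -257.  141.    7.]
 [ 513. -206.  105.   13.]]
[[ 533.2 -232.6   87.8    5. ]]
```

```bash
python3 - <<'E'
from h import *
t=r.grab_frame("top");s=r.grab_frame("side")
ct,pt,at=big(t,(20,85,150),(26,125,255),(282,215,315,240)); cs,ps,as_=big(s,(20,80,180),(26,125,255),(200,198,235,240))
print(pt,at,ps,as_, tri(t,[pt],s,[ps]).round(1))
print(plane(t,[pt],96),plane(s,[ps],96))
q=cv2.boxPoints(cv2.minAreaRect(ct)); print(plane(t,q,96).round(0).tolist())
print("lamp",tri(t,[(245,230),(245,230),(250,120),(222,256),(262,20)],s,[(192,50),(192,100),(300,25),(200,178),(385,8)]).round(0))
im=t["pixels"][0:300,180:300,::-1]
cv2.imwrite("pics/c3.png",cv2.resize(np.hstack([im[100:290],s["pixels"][0:190,150:270,::-1]]),None,fx=3,fy=3,interpolation=2))
E
```

```text
(295.6725978647687, 229.48161328588372) 140.5 (219.89914529914526, 215.42393162393162) 97.5 [[ 536.3 -229.2   92.4    1.3]]
[[ 535.2726578  -228.98079409   96.        ]] [[ 537.40924793 -233.76138281   96.        ]]
[[544.0, -201.0, 96.0], [550.0, -257.0, 96.0], [526.0, -258.0, 96.0], [521.0, -203.0, 96.0]]
lamp [[ 491.  -94.  500.    5.]
 [ 492.  -95.  373.   31.]
 [ 726. -108.  547.   52.]
 [ 465.  -25.   89.    1.]
 [ 918. -138.  586.   53.]]
```

View pics/c3.png

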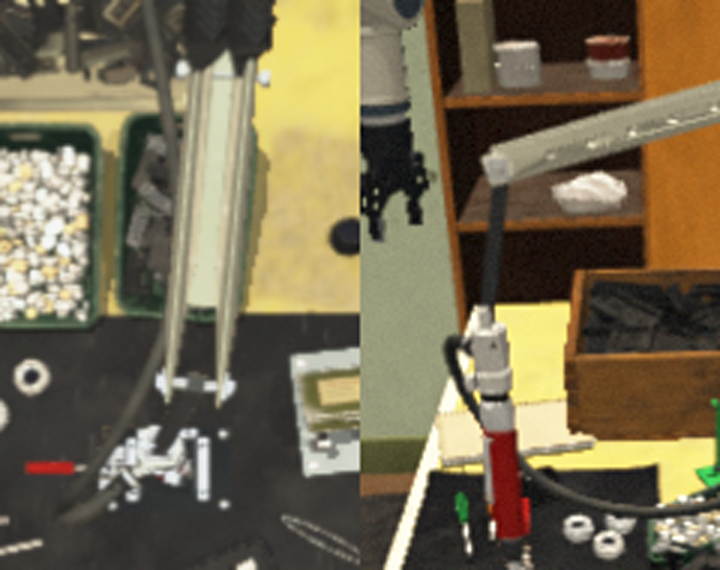

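Device (drill head) hangs around x 430–490, y −40…−110; I'll stay clear of it by keeping x small while crossing. The label triangulates to about (536,−229,94) with rest yaw ≈ 6°, which puts the tin middle near (527,−232,88).

```bash
cat >> h.py <<'E'
from scipy.spatial.transform import Rotation as Ro
def cur():
    s=r.sense(); T=np.eye(4); T[:3,:3]=Ro.from_euler("xyz",s["tcp_rot"]).as_matrix(); T[:3,3]=s["eef_pos"]; return T,s
def rest(yaw):
    y=np.radians(yaw); c=.5**.5
    d=np.array([c*np.cos(y),c*np.sin(y),-c]); n=np.array([c*np.cos(y),c*np.sin(y),c]); return d,n
def goal(p,d,yax):
    T=np.eye(4); T[:3,2]=d; T[:3,1]=yax; T[:3,0]=np.cross(yax,d); T[:3,3]=p; return T
def plan(T0,T1,n,show=True):
    """n equal rows; turn constant, dp constant in tool axes (solved)"""
    w=Ro.from_matrix(T0[:3,:3].T@T1[:3,:3]).as_rotvec()/n
    S=np.zeros((3,3))
    for i in range(n): S+=Ro.from_rotvec(w*i).as_matrix()
    v=np.linalg.solve(S,T0[:3,:3].T@(T1[:3,3]-T0[:3,3]))
    if show:
        print(n,"dp",(v/40).round(3),"turn",(np.degrees(w)/6).round(3))
    return v,w
def path(T0,v,w,n):
    T=T0.copy();o=[]
    for i in range(n):
        T[:3,3]+=T[:3,:3]@v; T[:3,:3]=T[:3,:3]@Ro.from_rotvec(w).as_matrix(); o.append(T[:3,3].copy())
    return np.array(o)
E
python3 - <<'E'
from h import *
T,s=cur(); d,n=rest(6); M=np.array([527,-232,88.])
for P,N,tilt in (((300,-200,300),20,1),((330,-260,290),22,1),((330,-260,290),25,1)):
    G=goal(np.array(P,float),d,n); v,w=plan(T,G,N); print(path(T,v,w,N)[::4].round(0).tolist())
E
```

```text
20 dp [-0.839 -0.529 -0.238] turn [-0.34  -0.194  0.469]
[[282.0, 535.0, 241.0], [348.0, 391.0, 277.0], [381.0, 234.0, 305.0], [379.0, 72.0, 319.0], [345.0, -87.0, 316.0]]
22 dp [-0.84  -0.499 -0.206] turn [-0.309 -0.176  0.426]
[[282.0, 536.0, 239.0], [354.0, 397.0, 271.0], [396.0, 245.0, 297.0], [407.0, 87.0, 312.0], [390.0, -71.0, 313.0], [345.0, -224.0, 297.0]]
25 dp [-0.741 -0.437 -0.181] turn [-0.272 -0.155  0.375]
[[280.0, 540.0, 238.0], [345.0, 419.0, 266.0], [387.0, 287.0, 291.0], [406.0, 149.0, 308.0], [402.0, 9.0, 315.0], [376.0, -129.0, 309.0], [330.0, -260.0, 290.0]]
```

```bash
python3 - <<'E'
from h import *
T,s=cur()
y=np.radians(6)
for P,N in (((330,-230,270),20),((300,-230,270),20),((340,-260,270),22)):
    G=goal(np.array(P,float),np.array([0,0,-1.]),np.array([np.cos(y),np.sin(y),0])); v,w=plan(T,G,N); print(path(T,v,w,N)[::4].round(0).tolist())
E
```

```text
20 dp [-0.887 -0.558 -0.048] turn [-0.     0.     0.495]
[[283.0, 533.0, 233.0], [356.0, 383.0, 241.0], [396.0, 220.0, 249.0], [402.0, 53.0, 256.0], [373.0, -112.0, 264.0]]
20 dp [-0.863 -0.589 -0.048] turn [-0.     0.     0.495]
[[281.0, 533.0, 233.0], [349.0, 380.0, 241.0], [383.0, 216.0, 249.0], [382.0, 49.0, 256.0], [348.0, -114.0, 264.0]]
22 dp [-0.843 -0.518 -0.044] turn [-0.    0.    0.45]
[[282.0, 535.0, 233.0], [354.0, 395.0, 240.0], [398.0, 243.0, 247.0], [414.0, 86.0, 254.0], [399.0, -72.0, 261.0], [355.0, -224.0, 268.0]]
```

play_rows(
  rows=[
    {"dp": [-0.86,-0.59,-0.05],"turn": [0,0,0.5],"fingers": 0},
    {"dp": [-0.86,-0.59,-0.05],"turn": [0,0,0.5],"fingers": 0},
    {"dp": [-0.86,-0.59,-0.05],"turn": [0,0,0.5],"fingers": 0},
    {"dp": [-0.86,-0.59,-0.05],"turn": [0,0,0.5],"fingers": 0},
    {"dp": [-0.86,-0.59,-0.05],"turn": [0,0,0.5],"fingers": 0},
  ],
)

```text
clock: 0.77
eef_pos: [348.1, 378.7, 241.3]
tcp_rot: [3.141, 0.0, 2.449]
contact_force: [1.2, 0.4, 0.6]
opening: 1.001
grasp_force: 0.0
```

play_rows(
  rows=[
    {"dp": [-0.86,-0.59,-0.05],"turn": [0,0,0.5],"fingers": 0},
    {"dp": [-0.86,-0.59,-0.05],"turn": [0,0,0.5],"fingers": 0},
    {"dp": [-0.86,-0.59,-0.05],"turn": [0,0,0.5],"fingers": 0},
    {"dp": [-0.86,-0.59,-0.05],"turn": [0,0,0.5],"fingers": 0},
    {"dp": [-0.86,-0.59,-0.05],"turn": [0,0,0.5],"fingers": 0},
  ],
)

```text
clock: 1.18
eef_pos: [383.6, 174.1, 251.5]
tcp_rot: [3.141, 0.0, 2.187]
contact_force: [1.3, -0.6, 0.1]
opening: 1.002
grasp_force: 0.0
```

Tracks well; continue.

play_rows(
  rows=[
    {"dp": [-0.86,-0.59,-0.05],"turn": [0,0,0.5],"fingers": 0},
    {"dp": [-0.86,-0.59,-0.05],"turn": [0,0,0.5],"fingers": 0},
    {"dp": [-0.86,-0.59,-0.05],"turn": [0,0,0.5],"fingers": 0},
    {"dp": [-0.86,-0.59,-0.05],"turn": [0,0,0.5],"fingers": 0},
    {"dp": [-0.86,-0.59,-0.05],"turn": [0,0,0.5],"fingers": 0},
  ],
)

```text
clock: 1.6
eef_pos: [364.9, -32.6, 261.7]
tcp_rot: [3.14, 0.001, 1.925]
contact_force: [0.1, -0.4, -0.4]
opening: 1.0
grasp_force: 0.0
```

play_rows(
  rows=[
    {"dp": [-0.86,-0.59,-0.05],"turn": [0,0,0.5],"fingers": 0},
    {"dp": [-0.86,-0.59,-0.05],"turn": [0,0,0.5],"fingers": 0},
    {"dp": [-0.86,-0.59,-0.05],"turn": [0,0,0.5],"fingers": 0},
    {"dp": [-0.86,-0.59,-0.05],"turn": [0,0,0.5],"fingers": 0},
    {"dp": [-0.86,-0.59,-0.05],"turn": [0,0,0.5],"fingers": 0},
  ],
)

```text
clock: 2.02
eef_pos: [293.3, -227.7, 271.7]
tcp_rot: [3.141, 0.001, 1.663]
contact_force: [1.5, 0.3, -0.4]
opening: 1.0
grasp_force: 0.0
```

```bash
python3 - <<'E'
from h import *
T,s=cur(); print(s["qpos"].round(4),s["eef_pos"].round(1),s["tcp_rot"].round(3))
d,n=rest(6); M=np.array([527,-232,88.])
G=goal(M-130*d,d,n); v,w=plan(T,G,8); print(path(T,v,w,8)[::2].round(0).tolist())
E
```

```text
[-6.6420e-01 -1.1100e-01  2.0768e+00  1.0000e-04  1.1744e+00 -7.5650e-01] [ 293.3 -227.7  271.7] [3.141e+00 1.000e-03 1.663e+00]
8 dp [-0.087  0.324  0.429] turn [-0.936  0.007 -0.014]
[[307.0, -230.0, 255.0], [338.0, -234.0, 225.0], [374.0, -237.0, 201.0], [414.0, -240.0, 185.0]]
```

play_rows(
  rows=[
    {"dp": [-0.09,0.32,0.43],"turn": [-0.94,0.01,-0.01],"fingers": 0},
    {"dp": [-0.09,0.32,0.43],"turn": [-0.94,0.01,-0.01],"fingers": 0},
    {"dp": [-0.09,0.32,0.43],"turn": [-0.94,0.01,-0.01],"fingers": 0},
    {"dp": [-0.09,0.32,0.43],"turn": [-0.94,0.01,-0.01],"fingers": 0},
  ],
)

```text
clock: 2.35
eef_pos: [355.8, -235.4, 211.1]
tcp_rot: [2.743, -0.0, 1.668]
contact_force: [1.0, 1.4, 0.1]
opening: 0.997
grasp_force: 0.0
```

```bash
python3 - <<'E'
from h import *
T,s=cur(); print(s["qpos"].round(4).tolist(),s["eef_pos"].round(2),s["tcp_rot"].round(4))
E
```

```text
[-0.8423, -0.0613, 2.25, 0.4683, 0.7665, -1.2495] [ 355.85 -235.42  211.11] [ 2.7435e+00 -3.0000e-04  1.6679e+00]
```

play_rows(
  rows=[
    {"dp": [-0.09,0.32,0.43],"turn": [-0.94,0.01,-0.01],"fingers": 0.3},
    {"dp": [-0.09,0.32,0.43],"turn": [-0.94,0.01,-0.01],"fingers": 0.3},
    {"dp": [-0.09,0.32,0.43],"turn": [-0.94,0.01,-0.01],"fingers": 0.3},
    {"dp": [-0.09,0.32,0.43],"turn": [-0.94,0.01,-0.01],"fingers": 0.3},
    {"dp": [0,0,0],"turn": [0,0,0],"fingers": 0.3},
  ],
)

```text
clock: 2.77
eef_pos: [419.6, -234.9, 181.9]
tcp_rot: [2.432, -0.015, 1.683]
contact_force: [-1.5, -0.2, -0.8]
opening: 0.698
grasp_force: 0.0
```

```bash
python3 - <<'E'
from h import *
T,s=cur(); print(s["qpos"].round(4).tolist(),s["eef_pos"].round(2),s["tcp_rot"].round(4),s["opening"])
# fit geometry: wrist-centre model
from scipy.optimize import least_squares
f=r.grab_frame("wrist"); cv2.imwrite("pics/w1.png",f["pixels"][:,:,::-1])
C=np.linalg.inv(T)@f["pose"]; print(C.round(3).tolist())
E
```

```text
[-0.9309, 0.1032, 2.3435, 1.1688, 0.666, -1.9879] [ 419.65 -234.91  181.91] [ 2.4323 -0.0151  1.6834] 0.6978365351002307
[[-0.0, -0.959, -0.284, 71.103], [1.0, -0.001, 0.001, 0.72], [-0.001, -0.284, 0.959, -142.25], [0.0, 0.0, 0.0, 1.0]]
```

View pics/w1.png

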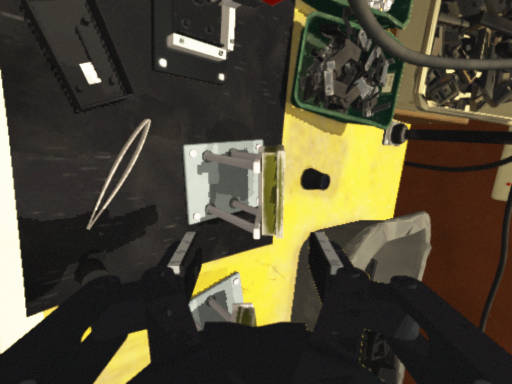

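```bash
python3 - <<'E'
from h import *
f=r.grab_frame("wrist");t=r.grab_frame("top");s=r.grab_frame("side")
c,p,a=big(f,(18,60,40),(40,255,255),(255,135,292,250)); print(p,a,cv2.boundingRect(c),cv2.boxPoints(cv2.minAreaRect(c)).round(1).tolist())
h=cv2.cvtColor(f["pixels"],cv2.COLOR_RGB2HSV)
for row in (160,190,220): print([h[row,x].tolist() for x in range(254,292,2)])
d,n=rest(6); M=np.array([527,-232,88.]); yv=np.cross(n,d)
W=np.linalg.inv(f["pose"])
def proj(P):
    q=(W[:3,:3]@P+W[:3,3]); return cv2.projectPoints(q.reshape(1,3),np.zeros(3),np.zeros(3),K(f),np.array(f["dist"]))[0].ravel().round(1)
for e in(1,-1):
  for k in(11,-11): print(e,k,"high",proj(M-35.5*d+k*n+e*44.5*yv),"low",proj(M+35.5*d+k*n+e*44.5*yv))
im=f["pixels"][130:250,170:300,::-1]; cv2.imwrite("pics/w1c.png",cv2.resize(im,None,fx=5,fy=5,interpolation=2)[:600])
E
```

```text
(277.8471731448763, 195.0504711425206) 2830.0 (255, 135, 37, 115) [[255.0, 135.0], [291.0, 135.0], [291.0, 249.0], [255.0, 249.0]]
[[15, 31, 114], [20, 43, 138], [17, 46, 154], [18, 44, 174], [15, 53, 86], [22, 59, 185], [25, 94, 158], [29, 149, 118], [28, 178, 109], [29, 177, 111], [28, 176, 116], [28, 148, 81], [23, 82, 121], [25, 86, 180], [27, 105, 161], [24, 45, 236], [23, 88, 229], [24, 115, 232], [24, 107, 234]]
[[41, 17, 206], [41, 17, 213], [38, 18, 212], [19, 38, 163], [18, 46, 166], [24, 83, 157], [29, 173, 102], [28, 184, 104], [28, 188, 107], [29, 173, 106], [30, 158, 58], [29, 163, 61], [23, 71, 173], [24, 99, 159], [27, 121, 154], [23, 78, 189], [26, 119, 242], [26, 141, 243], [26, 149, 241]]
[[175, 39, 39], [18, 39, 78], [19, 45, 125], [16, 42, 129], [19, 48, 91], [23, 70, 171], [26, 97, 145], [27, 153, 112], [28, 179, 104], [29, 191, 103], [29, 188, 106], [28, 152, 82], [25, 83, 162], [27, 141, 127], [25, 98, 170], [26, 120, 238], [28, 178, 253], [28, 179, 253], [28, 179, 253]]
1 11 high [286.  153.8] low [284.2 145.8]
1 -11 high [261.9 153.7] low [265.2 145.7]
-1 11 high [283.8 243.2] low [282.6 217.8]
-1 -11 high [261.8 242.5] low [264.9 217.4]
```

View pics/w1c.png

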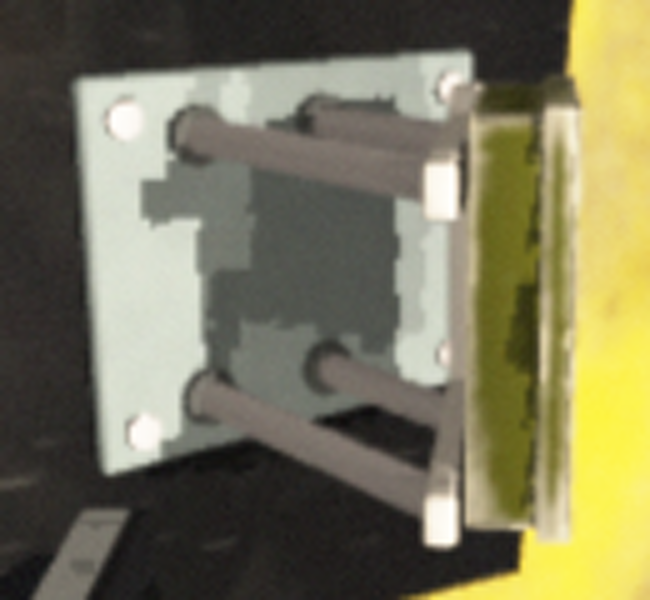

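```bash
cat >> h.py <<'E'
M=np.array([527.5,-229,88.5]); D,N_=rest(6)
def err(G):
    T,s=cur(); e=T[:3,:3].T@(T[:3,3]-G[:3,3]); w=Ro.from_matrix(G[:3,:3].T@T[:3,:3]).as_rotvec(degrees=True)
    print("q",s["qpos"].round(3).tolist(),"err",e.round(1),w.round(2),"F",s["contact_force"].round(1),"op",round(s["opening"],3),s["grasp_force"]); return T
E
python3 - <<'E'
from h import *
G=goal(M-70*D,D,N_); T=err(G); plan(T,G,3); plan(T,G,4)
E
```

```text
q [-0.929, 0.097, 2.34, 1.152, 0.666, -1.97] err [  6.5 -15.4 -72.9] [4.65 0.93 0.12] F [0.6 0.  1. ] op 0.699 0.0
3 dp [-0.051  0.112  0.611] turn [-0.258 -0.052 -0.007]
4 dp [-0.038  0.082  0.458] turn [-0.194 -0.039 -0.005]
```

play_rows(
  rows=[
    {"dp": [-0.05,0.11,0.61],"turn": [-0.26,-0.05,0],"fingers": 0.42},
    {"dp": [-0.05,0.11,0.61],"turn": [-0.26,-0.05,0],"fingers": 0.42},
    {"dp": [-0.05,0.11,0.61],"turn": [-0.26,-0.05,0],"fingers": 0.42},
    {"dp": [0,0,0],"turn": [0,0,0],"fingers": 0.42},
    {"dp": [0,0,0],"turn": [0,0,0],"fingers": 0.42},
  ],
)

```text
clock: 3.38
eef_pos: [478.6, -232.9, 137.5]
tcp_rot: [2.355, -0.004, 1.676]
contact_force: [-0.3, 0.0, 0.6]
opening: 0.577
grasp_force: 0.0
```

```bash
python3 - <<'E'
from h import *
G=goal(M-70*D,D,N_); T=err(G)
G=goal(M+11*D+1*N_,D,N_);plan(T,G,5)
f=r.grab_frame("wrist"); cv2.imwrite("pics/w2.png",f["pixels"][:,:,::-1])
E
```

```text
q [-0.834, 0.286, 2.343, 1.598, 0.61, -2.371] err [ 1.2 -0.   0.7] [-0.05  0.2   0.12] F [-0.3  0.   0.6] op 0.577 0.0
5 dp [-0.007  0.005  0.402] turn [ 0.002 -0.007 -0.004]
```

View pics/w2.png

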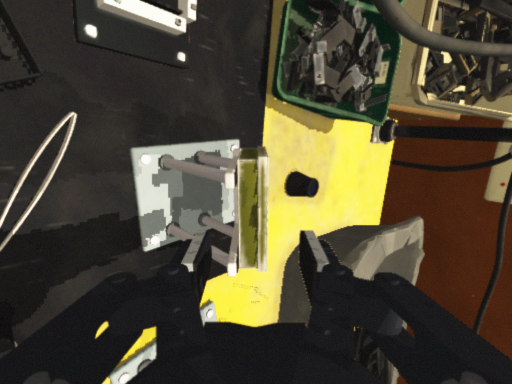

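play_rows(
  rows=[
    {"dp": [-0.01,0,0.4],"turn": [0,0,0],"fingers": 0.42},
    {"dp": [-0.01,0,0.4],"turn": [0,0,0],"fingers": 0.42},
    {"dp": [-0.01,0,0.4],"turn": [0,0,0],"fingers": 0.42},
  ],
)

```text
clock: 3.68
eef_pos: [512.9, -232.2, 105.6]
tcp_rot: [2.352, 0.0, 1.674]
contact_force: [0.3, 0.0, -0.3]
opening: 0.58
grasp_force: 0.0
```

play_rows(
  rows=[
    {"dp": [0,0,0.4],"turn": [0,0,0],"fingers": 0.42},
    {"dp": [0,0,0.4],"turn": [0,0,0],"fingers": 0.42},
    {"dp": [0,0,0],"turn": [0,0,0],"fingers": 0.42},
  ],
)

```text
clock: 3.93
eef_pos: [536.2, -229.2, 81.8]
tcp_rot: [2.353, -0.002, 1.676]
contact_force: [-0.9, 1.5, 0.5]
opening: 0.582
grasp_force: 0.0
```

```bash
python3 - <<'E'
from h import *
err(goal(M+11*D,D,N_))
f=r.grab_frame("wrist"); cv2.imwrite("pics/w3.png",f["pixels"][:,:,::-1])
E
```

```text
q [-0.718, 0.463, 2.285, 1.894, 0.581, -2.601] err [-1.1  1.4 -0.2] [-0.2   0.07  0.06] F [-0.9  1.5  0.5] op 0.582 0.0
```

View pics/w3.png

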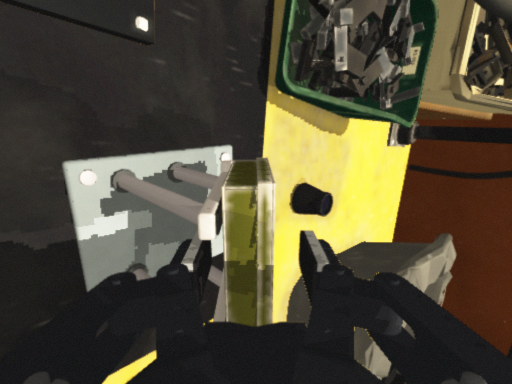

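play_rows(
  rows=[
    {"dp": [0,-0.03,0],"turn": [0,0,0],"fingers": 0.5},
    {"dp": [0,0,0],"turn": [0,0,0],"fingers": 0.65},
    {"dp": [0,0,0],"turn": [0,0,0],"fingers": 0.8},
    {"dp": [0,0,0],"turn": [0,0,0],"fingers": 1},
    {"dp": [0,0,0],"turn": [0,0,0],"fingers": 1},
  ],
  force=50,
)

```text
clock: 4.4
eef_pos: [533.5, -229.7, 81.4]
tcp_rot: [2.353, -0.001, 1.673]
contact_force: [-6.7, -0.4, 7.0]
opening: 0.244
grasp_force: 48.7
```

play_rows(
  rows=[
    {"dp": [0,0,0],"turn": [0,0,0],"fingers": 1},
    {"dp": [0,0,0],"turn": [0,0,0],"fingers": 1},
    {"dp": [0,0,0],"turn": [0,0,0],"fingers": 1},
  ],
)

```text
clock: 4.65
eef_pos: [533.5, -229.7, 81.4]
tcp_rot: [2.353, -0.001, 1.673]
contact_force: [-7.9, -1.0, 6.9]
opening: 0.241
grasp_force: 48.7
```

```bash
python3 - <<'E'
from h import *
err(goal(M+11*D,D,N_))
E
```

```text
q [-0.722, 0.463, 2.289, 1.898, 0.583, -2.607] err [-1.3 -0.9 -1.8] [-0.18 -0.04  0.16] F [-7.9 -1.   6.9] op 0.241 48.704670667648315
```

play_rows(
  rows=[
    {"dp": [0,0.1,-0.1],"turn": [0,0,0],"fingers": 1},
    {"dp": [0,0.3,-0.3],"turn": [0,0,0],"fingers": 1},
    {"dp": [0,0.4,-0.4],"turn": [0,0,0],"fingers": 1},
    {"dp": [0,0.4,-0.4],"turn": [0,0,0],"fingers": 1},
    {"dp": [0,0.4,-0.4],"turn": [0,0,0],"fingers": 1},
  ],
)

```text
clock: 5.07
eef_pos: [532.9, -229.7, 171.9]
tcp_rot: [2.355, -0.002, 1.673]
contact_force: [-0.1, -0.6, -1.6]
opening: 0.24
grasp_force: 49.2
```

play_rows(
  rows=[
    {"dp": [0,0.4,-0.4],"turn": [0,0,0],"fingers": 1},
    {"dp": [0,0,-0.3],"turn": [0,0,0],"fingers": 1},
    {"dp": [0,0,0],"turn": [0,0,0],"fingers": 1},
  ],
)

```text
clock: 5.32
eef_pos: [524.9, -231.1, 204.7]
tcp_rot: [2.351, 0.002, 1.674]
contact_force: [-0.3, 0.4, -1.9]
opening: 0.247
grasp_force: 49.2
```

```bash
python3 - <<'E'
from h import *
err(goal(M+11*D,D,N_))
f=r.grab_frame("wrist"); cv2.imwrite("pics/w4.png",f["pixels"][:,:,::-1])
E
```

```text
q [-0.739, 0.17, 2.244, 1.358, 0.572, -1.988] err [ -2.1  80.7 -94.8] [-0.28 -0.13  0.01] F [-0.3  0.4 -1.9] op 0.247 49.23560857772827
```

View pics/w4.png

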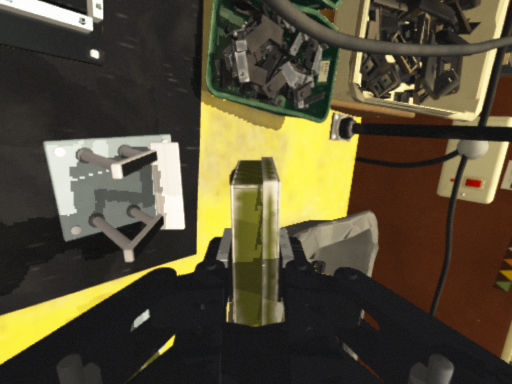

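play_rows(
  rows=[
    {"dp": [0,0,0],"turn": [0,0,0.5],"fingers": 1},
    {"dp": [0,0,0],"turn": [0,0,1],"fingers": 1},
    {"dp": [0,0,0],"turn": [0,0,1],"fingers": 1},
    {"dp": [0,0,0],"turn": [0,0,1],"fingers": 1},
    {"dp": [0,0,0],"turn": [0,0,1],"fingers": 1},
  ],
)

```text
clock: 5.78
eef_pos: [524.8, -230.1, 200.6]
tcp_rot: [2.415, -0.334, 1.324]
contact_force: [-0.4, 0.7, -2.4]
opening: 0.245
grasp_force: 49.2
```

play_rows(
  rows=[
    {"dp": [0,0,0],"turn": [0,0,1],"fingers": 1},
    {"dp": [0,0,0],"turn": [0,0,1],"fingers": 1},
    {"dp": [0,0,0],"turn": [0,0,1],"fingers": 1},
    {"dp": [0,0,0],"turn": [0,0,1],"fingers": 1},
    {"dp": [0,0,0],"turn": [0,0,1],"fingers": 1},
  ],
)

```text
clock: 6.2
eef_pos: [524.8, -230.1, 200.5]
tcp_rot: [2.649, -0.64, 0.839]
contact_force: [0.4, 0.1, -1.1]
opening: 0.241
grasp_force: 49.2
```

```bash
python3 - <<'E'
from h import *
err(goal(M+11*D,D,N_))
E
```

```text
q [-0.738, 0.178, 2.245, 1.363, 0.571, -0.992] err [ 64.8  42.2 -92.1] [-2.000e-02  8.000e-02  5.752e+01] F [ 0.4  0.1 -1.1] op 0.241 49.17560577392578
```

Good; 20.5 more units.

play_rows(
  rows=[
    {"dp": [0,0,0],"turn": [0,0,1],"fingers": 1},
    {"dp": [0,0,0],"turn": [0,0,1],"fingers": 1},
    {"dp": [0,0,0],"turn": [0,0,1],"fingers": 1},
    {"dp": [0,0,0],"turn": [0,0,1],"fingers": 1},
    {"dp": [0,0,0],"turn": [0,0,1],"fingers": 1},
  ],
)

```text
clock: 6.62
eef_pos: [524.8, -230.2, 200.5]
tcp_rot: [3.099, -0.785, 0.166]
contact_force: [0.2, 1.0, -1.8]
opening: 0.24
grasp_force: 49.1
```

play_rows(
  rows=[
    {"dp": [0,0,0],"turn": [0,0,1],"fingers": 1},
    {"dp": [0,0,0],"turn": [0,0,1],"fingers": 1},
    {"dp": [0,0,0],"turn": [0,0,1],"fingers": 1},
    {"dp": [0,0,0],"turn": [0,0,1],"fingers": 1},
    {"dp": [0,0,0],"turn": [0,0,1],"fingers": 1},
  ],
)

```text
clock: 7.03
eef_pos: [524.8, -230.1, 200.6]
tcp_rot: [-2.707, -0.678, -0.53]
contact_force: [-0.5, -0.4, -1.7]
opening: 0.241
grasp_force: 49.0
```

play_rows(
  rows=[
    {"dp": [0,0,0],"turn": [0,0,1],"fingers": 1},
    {"dp": [0,0,0],"turn": [0,0,1],"fingers": 1},
    {"dp": [0,0,0],"turn": [0,0,1],"fingers": 1},
    {"dp": [0,0,0],"turn": [0,0,1],"fingers": 1},
    {"dp": [0,0,0],"turn": [0,0,1],"fingers": 1},
  ],
)

```text
clock: 7.45
eef_pos: [524.8, -230.1, 200.5]
tcp_rot: [-2.44, -0.389, -1.043]
contact_force: [0.4, -0.3, -0.6]
opening: 0.243
grasp_force: 48.9
```

play_rows(
  rows=[
    {"dp": [0,0,0],"turn": [0,0,1],"fingers": 1},
    {"dp": [0,0,0],"turn": [0,0,1],"fingers": 1},
    {"dp": [0,0,0],"turn": [0,0,1],"fingers": 1},
    {"dp": [0,0,0],"turn": [0,0,1],"fingers": 1},
    {"dp": [0,0,0],"turn": [0,0,1],"fingers": 1},
  ],
)

```text
clock: 7.87
eef_pos: [524.8, -230.1, 200.5]
tcp_rot: [-2.356, -0.03, -1.435]
contact_force: [-0.4, -1.0, -2.1]
opening: 0.241
grasp_force: 48.9
```

```bash
cat >> h.py <<'E'
# placing: grasp pose measured (533.5,-229.7,81.4), flipped
GP=goal(np.array([533.5,-229.7,81.4]),D,-N_)
E
python3 - <<'E'
from h import *
T=err(GP)
f=r.grab_frame("wrist")
# tin edge-on in wrist view: green columns mid rows, compare held attitude
h=cv2.cvtColor(f["pixels"],cv2.COLOR_RGB2HSV); m=cv2.inRange(h,np.array((24,120,30)),np.array((34,255,160)))
for row in range(150,330,20): 
    x=np.flatnonzero(m[row,215:300])+215; print(row,x.min() if len(x) else None,x.max() if len(x) else None,len(x))
for a,b in((20,0),(4,-4),(3,0)):
    # hover: a mm off rails along n, b along d
    P=goal(GP[:3,3]+a*N_+b*D,D,-N_); print(a,b); plan(T,P,5)
E
```

```text
q [-0.738, 0.178, 2.245, 1.363, 0.571, 1.102] err [  2.8 -78.1 -90.3] [ 0.05 -0.06 -2.48] F [-0.4 -1.  -2.1] op 0.241 48.90123903751373
150 None None 0
170 239 271 28
190 215 261 16
210 239 271 27
230 236 289 32
250 238 271 29
270 236 272 31
290 238 271 28
310 240 271 28
20 0
5 dp [-0.005  0.29   0.452] turn [-0.002  0.002  0.083]
4 -4
5 dp [-0.007  0.37   0.432] turn [-0.002  0.002  0.083]
3 0
5 dp [-0.007  0.375  0.452] turn [-0.002  0.002  0.083]
```

```bash
python3 - <<'E'
from h import *
T=err(GP); P=goal(GP[:3,3]+15*N_-15*D,D,-N_); plan(T,P,5)
E
```

```text
q [-0.738, 0.178, 2.245, 1.363, 0.571, 1.11] err [  2.2 -78.2 -90.3] [ 0.06 -0.06 -2.06] F [-1.   0.1 -1.6] op 0.239 48.89846205711365
5 dp [-0.004  0.316  0.377] turn [-0.002  0.002  0.069]
```

play_rows(
  rows=[
    {"dp": [0,0.32,0.38],"turn": [0,0,0.07],"fingers": 1},
    {"dp": [0,0.32,0.38],"turn": [0,0,0.07],"fingers": 1},
    {"dp": [0,0.32,0.38],"turn": [0,0,0.07],"fingers": 1},
    {"dp": [0,0.32,0.38],"turn": [0,0,0.07],"fingers": 1},
    {"dp": [0,0.3,0.36],"turn": [0,0,0.07],"fingers": 1},
  ],
)

```text
clock: 8.33
eef_pos: [533.7, -231.7, 102.1]
tcp_rot: [-2.356, -0.01, -1.456]
contact_force: [-0.4, 0.2, -1.2]
opening: 0.241
grasp_force: 49.0
```

play_rows(
  rows=[
    {"dp": [0,0,0],"turn": [0,0,0],"fingers": 1},
    {"dp": [0,0,0],"turn": [0,0,0],"fingers": 1},
  ],
)

```text
clock: 8.5
eef_pos: [533.5, -231.1, 102.6]
tcp_rot: [-2.356, -0.007, -1.456]
contact_force: [-0.5, -0.4, -0.7]
opening: 0.242
grasp_force: 49.6
```

```bash
python3 - <<'E'
from h import *
T=err(GP); plan(T,goal(GP[:3,3]+3*N_-3*D,D,-N_),3); plan(T,GP,3)
E
```

```text
q [-0.725, 0.41, 2.28, 1.795, 0.566, 0.636] err [  1.5 -14.9 -15.1] [-0.01 -0.13 -0.72] F [-0.5 -0.4 -0.7] op 0.242 49.60671365261078
3 dp [-0.012  0.099  0.1  ] turn [0.    0.007 0.04 ]
3 dp [-0.012  0.124  0.125] turn [0.    0.007 0.04 ]
```

play_rows(
  rows=[
    {"dp": [-0.01,0.1,0.09],"turn": [0,0,0.04],"fingers": 1},
    {"dp": [-0.01,0.1,0.09],"turn": [0,0,0.04],"fingers": 1},
    {"dp": [-0.01,0.1,0.09],"turn": [0,0,0.04],"fingers": 1},
    {"dp": [0,0,0],"turn": [0,0,0],"fingers": 1},
  ],
)

```text
clock: 8.83
eef_pos: [533.2, -230.7, 87.6]
tcp_rot: [-2.354, -0.0, -1.466]
contact_force: [0.1, 0.3, -1.4]
opening: 0.241
grasp_force: 49.6
```

play_rows(
  rows=[
    {"dp": [0,0.05,0.02],"turn": [0,0,0],"fingers": 1},
    {"dp": [0,0,0],"turn": [0,0,0],"fingers": 1},
  ],
)

```text
clock: 9.0
eef_pos: [532.5, -230.9, 86.1]
tcp_rot: [-2.354, -0.0, -1.465]
contact_force: [0.1, 0.4, -1.3]
opening: 0.243
grasp_force: 49.6
```

```bash
python3 - <<'E'
from h import *
T=err(GP)
E
```

```text
q [-0.726, 0.451, 2.287, 1.872, 0.58, 0.557] err [ 1.1 -2.5 -4.1] [ 0.15 -0.01 -0.05] F [ 0.1  0.4 -1.3] op 0.243 49.60993230342865
```

Still free; 2.5 mm above the rails and 4 mm from the ledge. Press in gently, watching the force.

play_rows(
  rows=[
    {"dp": [0,0.03,0.05],"turn": [0,0,0],"fingers": 1},
    {"dp": [0,0,0],"turn": [0,0,0],"fingers": 1},
  ],
)

```text
clock: 9.17
eef_pos: [533.3, -230.9, 83.8]
tcp_rot: [-2.353, -0.0, -1.466]
contact_force: [-0.4, 0.7, -1.3]
opening: 0.244
grasp_force: 49.7
```

play_rows(
  rows=[
    {"dp": [0,0.03,0.04],"turn": [0,0,0],"fingers": 1},
    {"dp": [0,0,0],"turn": [0,0,0],"fingers": 1},
    {"dp": [0,0,0],"turn": [0,0,0],"fingers": 1},
  ],
)

```text
clock: 9.42
eef_pos: [533.5, -230.8, 83.5]
tcp_rot: [-2.351, -0.001, -1.466]
contact_force: [-15.9, 0.4, 20.5]
opening: 0.244
grasp_force: 53.0
```

```bash
python3 - <<'E'
from h import *
T=err(GP); _,s=cur(); print("tool-frame F",(T[:3,:3].T@s["contact_force"]).round(1))
E
```

```text
q [-0.725, 0.459, 2.288, 1.889, 0.585, 0.538] err [ 1.1 -1.4 -1.6] [ 0.33  0.02 -0.02] F [-15.9   0.4  20.5] op 0.244 52.97265708446503
tool-frame F [ -2.   -3.5 -25.6]
```

play_rows(
  rows=[
    {"dp": [0,0.02,-0.01],"turn": [0,0,0],"fingers": 1},
    {"dp": [0,0,0],"turn": [0,0,0],"fingers": 1},
    {"dp": [0,0,0],"turn": [0,0,0],"fingers": 1},
  ],
)

```text
clock: 9.67
eef_pos: [533.1, -231.0, 83.1]
tcp_rot: [-2.35, -0.001, -1.466]
contact_force: [-10.8, 1.2, 15.9]
opening: 0.246
grasp_force: 52.2
```

```bash
python3 - <<'E'
from h import *
T=err(GP); _,s=cur(); print("tool-frame F",(T[:3,:3].T@s["contact_force"]).round(1))
E
```

```text
q [-0.727, 0.46, 2.288, 1.89, 0.586, 0.536] err [ 1.2 -0.8 -1.6] [ 0.33  0.01 -0.05] F [-10.8   1.2  15.9] op 0.246 52.18337595462799
tool-frame F [ -2.3  -3.8 -18.7]
```

play_rows(
  rows=[
    {"dp": [0,0,0],"turn": [0,0,0],"fingers": 1},
    {"dp": [0,0,0],"turn": [0,0,0],"fingers": 1},
    {"dp": [0,0,0],"turn": [0,0,0],"fingers": 0.7},
    {"dp": [0,0,0],"turn": [0,0,0],"fingers": 0.65},
    {"dp": [0,0,0],"turn": [0,0,0],"fingers": 0.6},
  ],
  force=20,
)

```text
clock: 10.08
eef_pos: [532.9, -231.0, 81.8]
tcp_rot: [-2.353, -0.001, -1.465]
contact_force: [-0.2, -0.1, 0.1]
opening: 0.402
grasp_force: 0.0
```

play_rows(
  rows=[
    {"dp": [0,0,0],"turn": [0,0,0],"fingers": 0.5},
    {"dp": [0,0,0],"turn": [0,0,0],"fingers": 0.42},
    {"dp": [0,0,0],"turn": [0,0,0],"fingers": 0.42},
    {"dp": [0,0,0],"turn": [0,0,0],"fingers": 0.42},
    {"dp": [0,0,0],"turn": [0,0,0],"fingers": 0.42},
  ],
)

```text
clock: 10.5
eef_pos: [532.6, -230.8, 81.5]
tcp_rot: [-2.354, -0.0, -1.465]
contact_force: [-0.5, 0.0, -0.2]
opening: 0.577
grasp_force: 0.0
```

```bash
python3 - <<'E'
from h import *
T=err(GP)
f=r.grab_frame("wrist"); h=cv2.cvtColor(f["pixels"],cv2.COLOR_RGB2HSV); m=cv2.inRange(h,np.array((24,120,30)),np.array((34,255,160)))
for row in range(150,330,15):
    x=np.flatnonzero(m[row,200:310])+200; print(row,x.min() if len(x) else None,x.max() if len(x) else None,len(x))
E
```

```text
q [-0.726, 0.462, 2.288, 1.889, 0.584, 0.536] err [ 1.   0.6 -0.8] [ 0.15 -0.02 -0.03] F [-0.5  0.  -0.2] op 0.577 0.0
150 215 215 1
165 239 271 28
180 238 262 25
195 238 262 25
210 238 273 29
225 235 272 32
240 211 273 37
255 236 273 33
270 235 273 32
285 235 272 32
300 236 271 30
315 230 271 31
```

Tin released without moving; back straight out.

play_rows(
  rows=[
    {"dp": [0,0,-0.2],"turn": [0,0,0],"fingers": 0.42},
    {"dp": [0,0,-0.4],"turn": [0,0,0],"fingers": 0.42},
    {"dp": [0,0,-0.4],"turn": [0,0,0],"fingers": 0.42},
    {"dp": [0,0,-0.4],"turn": [0,0,0],"fingers": 0.42},
    {"dp": [0,0,-0.4],"turn": [0,0,0],"fingers": 0.42},
  ],
)

```text
clock: 10.97
eef_pos: [481.3, -236.1, 132.7]
tcp_rot: [-2.354, 0.0, -1.465]
contact_force: [-0.0, 0.9, 0.1]
opening: 0.581
grasp_force: 0.0
```

play_rows(
  rows=[
    {"dp": [0,0,-0.5],"turn": [0,0,0],"fingers": 0.42},
    {"dp": [0,0,-0.5],"turn": [0,0,0],"fingers": 0.42},
    {"dp": [0,0,-0.5],"turn": [0,0,0],"fingers": 0.42},
    {"dp": [0,0,0],"turn": [0,0,0],"fingers": 0.42},
    {"dp": [0,0,0],"turn": [0,0,0],"fingers": 0.42},
  ],
)

```text
clock: 11.38
eef_pos: [439.6, -241.4, 175.4]
tcp_rot: [-2.352, -0.002, -1.467]
contact_force: [0.8, -0.1, 0.1]
opening: 0.581
grasp_force: 0.0
```

```bash
python3 - <<'E'
from h import *
err(GP)
t=r.grab_frame("top");s=r.grab_frame("side")
a=cv2.imread("pics/top0.png")[:,:,::-1].copy();b=cv2.imread("pics/side0.png")[:,:,::-1].copy()
for n,f,o,boxes in(("top",t,a,((278,212,318,260),(340,215,395,265))),("side",s,b,((198,198,240,240),(183,245,235,300)))):
  for bx in boxes:
    for im in(o,f["pixels"]):
      try: c,p,A=big({"pixels":im},(22,95,40),(34,255,175),bx); print(n,bx,np.round(p,1),A,cv2.boundingRect(c))
      except Exception as e: print(e)
    x0,y0,x1,y1=bx; print(" pale px",[(cv2.inRange(cv2.cvtColor(np.ascontiguousarray(i[y0:y1,x0:x1]),40+1),np.array((20,80,190)),np.array((26,125,255)))>0).sum() for i in(o,f["pixels"])])
E
```

```text
q [-0.937, 0.166, 2.36, 1.389, 0.671, 0.924] err [ 2.100e+00 -1.000e-01 -1.334e+02] [ 0.22  0.12 -0.06] F [ 0.8 -0.1  0.1] op 0.581 0.0
top (278, 212, 318, 260) [295.9 229.7] 302.5 (282, 223, 30, 14)
top (278, 212, 318, 260) [297.7 229.6] 268.0 (283, 224, 30, 12)
 pale px [np.int64(143), np.int64(0)]
top (340, 215, 395, 265) [368.2 235. ] 283.0 (354, 228, 30, 15)
top (340, 215, 395, 265) [368.2 235. ] 284.0 (354, 228, 30, 15)
 pale px [np.int64(358), np.int64(366)]
side (198, 198, 240, 240) [219.7 215.6] 227.0 (212, 205, 17, 23)
side (198, 198, 240, 240) [219.5 218.9] 248.5 (210, 206, 18, 28)
 pale px [np.int64(111), np.int64(0)]
side (183, 245, 235, 300) [207.7 272.2] 394.0 (198, 256, 21, 35)
side (183, 245, 235, 300) [207.8 272.2] 392.5 (198, 256, 21, 35)
 pale px [np.int64(39), np.int64(34)]
```

```bash
python3 -c "
from rig import r
print(r.sign_off())"
```

```text
the job is handed in; nothing more can be done
None
```

The labelled tin was turned over and laid back lid down on its own rest, about 3 mm from where it started by the camera check; the other tin has not moved, and the job is handed in (the hand-in call returned no verdict).

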